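# Lock the right tube into the bench jig

### The arm

A 7-joint arm with a two-finger parallel gripper is mounted at the origin on the work surface. World frame = base frame: x ahead of the robot, y to its left, z up, the work surface at z = 0. Lengths are in m, angles in rad, forces in N, time in s.
With the tool pointing down it reaches from about 0.425 to 0.875 m from the base axis. Payload 4.7 kg.
Tool frame: the origin (TCP) lies on the centre line of the jaws, within the pads' length; the fingertips stand 14 mm ahead of it and the grasp point (between the pads) lies 5 mm behind it; z points along the fingers, y is the line along which they close (so a half turn about z gives the same grasp; the last joint's range is limited). The gripper opens to 87 mm and grips with 3 to 60 N. Pads are 19 mm wide; open, the fingers measure 117 mm over their backs; the gripper's body (75 mm by 190 mm) begins 51 mm behind the grasp point.
Start: joints at [1.178, 0.321, -0.07, 1.45, 0.023, 1.371, -0.057], TCP at [0.257, -0.597, 0.237] pointing down, gripper open.
Joint ranges: [-2.86, 2.86], [-0.3, 2.09], [-1.38, 1.24], [0.06, 2.45], [-1.56, 4.7], [0.09, 2.05], [-2.69, 2.69]. Speed limits (rad/s): [2.57, 2.57, 3.14, 3.14, 3.14, 3.14, 3.14].

### API

Orientations are given as a rotation vector (axis times angle).
In Python, from bench import * gives the robot as it stands.
- The arm moves only by the shell command python3 -m jog 'ROWS' [FORCE]. ROWS is JSON, a list of rows, each an object of numbers: "claw": the finger opening in mm, from 0 to 87; "dx", "dy", "dz": the shift along the tool's x, y, z in mm; "spin": the turn about the tool's z in degrees. In form: [{"claw": .., "dx": .., "dy": .., "dz": .., "spin": ..}, ...]. A call has 1 to 20 rows; each row is the pose to reach, as a shift and turn from the pose commanded when the call began, along the tool's axes at that moment; what a row does not reach only later rows make up. A row lasts 1/12 s, in which the tool goes at most 41.7 mm and 7.16 degrees, less where a joint would pass 70% of its speed; a pose out of reach is approached as far as the arm can. A call with a gripper value outside its range is refused whole. The fingers move at their own pace and stop on an object; FORCE is the grip in N (left out, the last holds). Time passes only in rows, so rows that repeat a pose let the fingers close. It gives the time, the measured TCP pose, the force, the opening and the grip force at its end, in the units of the state.
- get_state(): the state, without advancing time (a new reading comes with each control period).
- get_image(name): name is "side" or "top" or "wrist"; returns a dict with "frame" (384x512x3 uint8, red, green, blue), "depth" (384x512 float32, m along the optical axis (not along the pixel's ray), 0 where there is no reading), "K" (3x3 intrinsics, pixels), "distortion" ([k1, k2, p1, p2, k3] as OpenCV has them; the pictures are not rectified), "T" (4x4, takes a point from camera to world coordinates); the wrist camera has in their place "mount" (4x4, takes a point from camera to tool coordinates, whose origin is the TCP and whose axes are the flange's). Camera axes: x right, y down, z forward; pixel columns grow to the right and rows downward; lengths in m; the calibration is good to about 2 mm. A picture is of the moment at which its call begins: read the wrist's pose just before it.
- close_job(): hands the job in; it is judged then, once.
The state is a dict: "time": time; "joint_positions": joint angles; "qd": joint speeds; "joint_torque": joint torques, N m; "position": TCP position; "tool_rot": TCP orientation; "ft_force": force on the tool from outside, world axes, zero at the start; "torque": the same for the moment, N m; "grip_width": opening from 0.0 (shut) to 1.0 (fully open); "grip_force": force on a finger pad.
Only numpy, scipy, OpenCV 4.12 (cv2) and the standard library are available. Lean on these libraries where they do the work, as an engineer would, in place of code of your own. Each camera call takes 0.05 s, during which the arm holds its last target. There are 200 camera calls.

### The job

Of the three square brass tubes, pick the one that fits the jig's bed (the middle length) and lay it flat in the bed between the blue ledges; then slide the lock by its red leaning grip fully home to its end stop, so that the tube is trapped between the lock and the blue end wall. Leave the other two tubes where they lie and do not knock the glass jar over.

Things in the scene. Friction and masses are not known exactly. Their poses are not given: they have to be found in the camera images.
- tube_mid: the middle one of three look-alike square brass tubes, 120 mm long, 25 x 25 mm in section (2 mm wall, open ends), 188 g give or take a third; lies flat on the bench. Origin: centre of its underside, 12.5 mm below its middle; x along its length (either way round), z up
- tube_short: the shortest of three look-alike square brass tubes, 95 mm long, 25 x 25 mm in section (2 mm wall, open ends), 149 g give or take a third; lies flat on the bench. Origin: centre of its underside, 12.5 mm below its middle; x along its length (either way round), z up
- tube_long: the longest of three look-alike square brass tubes, 145 mm long, 25 x 25 mm in section (2 mm wall, open ends), 228 g give or take a third; lies flat on the bench. Origin: centre of its underside, 12.5 mm below its middle; x along its length (either way round), z up
- jar: a glass jar with a steel lid, 70 mm wide, 100 mm tall, standing loose at the right of the tubes (-y); origin at the centre of its underside, z up. Must stay upright
- jig: the jig, fixed: a grey plate 90 mm (x) by 295 mm (y), 12 mm thick, turned by up to 0.3 rad. y points along bed and lock track towards the blue end wall, z up, -x towards the robot. Origin: on the bench under the line where the bed begins; plate spans y -155 to +140 mm. Tube bed at y 0 to 126 mm, lock track at y below 0
- bed (a point): centre of the bed's floor, 12 mm above the bench; axes as the jig's. Bed 126 mm long, 32 mm wide. Blue ledges beside it (x 16 to 22 mm) rise 10 mm, absent within 30 mm of this point in y to let fingers in. Blue end wall at y +63 mm, 30 mm high; at y -63 mm it is open, closed only by the lock's front face when home. The lock pushes a tube laid short of the wall along
- light_bar (a point): centre of the underside of the jig's fixed light bar, 188 mm above the bench: 28 mm (x) by 145 mm (y) by 18 mm, hanging over the lock's track; with its bracket it reaches 215 mm above the bench. Axes as the jig's. Its 14 mm post stands 80 mm to +x and 42 mm to -y of this point
- lock (a joint): travel of the slide lock in m along the jig's +y: 0 open, 0.10 home at its end stop; starts in 0 to 0.045. About 3 N of friction, no spring, stays where left. The lock is a black carriage 42 mm (x) by 40 mm (y), its top 42 mm above the bench, with a red grip on it
- lock_grip (a point): point to grip on the lock's red grip, 82 mm above the bench; axes as the jig's. The grip, a bar 22 mm wide in y and 26 mm thick, rises from the carriage's top leaning 32 degrees from vertical to -x; this point is on its centre line, 48 mm up along it, 17 mm from its end. The light bar (underside 106 mm higher, from 3 mm to the +x side on) keeps an upright tool out: come along the lean
Mind the look-alikes: they are no part of the job. Leave any black or pink look-alike of the tube_mid alone.

How it is judged:
On the way, in this order (a step that is already met when the one before it is completed fails the run):
1. the middle-length tube lies flat in the bed, let go, while the lock is still open (at least 25 mm short of home) (x of tube_mid in the frame of bed between -0.008 and 0.008 m and y of tube_mid in the frame of bed between -0.035 and 0.035 m and z of tube_mid in the frame of bed between -0.004 and 0.004 m and angle between the x axis of tube_mid and the y axis of bed, either way round below 0.1 rad and contact force between the fingers and tube_mid below 0.1 N and value of joint lock below 0.075 m), for 0.2 s.
2. the lock has been slid home (value of joint lock above 0.096 m), for 0.2 s.
At the end, for the whole second after the job is handed in: The middle-length tube lies flat and at rest in the bed (its underside within 4 mm of the bed's floor, its middle within 8 mm of the bed's centre in x and y, its length within 0.1 rad of the bed's), released, and the lock stands within 4 mm of its end stop (x of tube_mid in the frame of bed between -0.008 and 0.008 m and y of tube_mid in the frame of bed between -0.008 and 0.008 m and z of tube_mid in the frame of bed between -0.004 and 0.004 m and angle between the x axis of tube_mid and the y axis of bed, either way round below 0.1 rad and value of joint lock above 0.096 m and linear speed of tube_mid below 0.02 m/s and contact force between the fingers and tube_mid below 0.1 N); the robot touches nothing.
It fails at once if the shortest or the longest tube is moved by more than 30 mm (distance of any of tube_short, tube_long from where it was at the start of the episode above 0.03 m).
It fails at once if the glass jar is knocked over (angle between jar's own z axis and vertical above 0.5 rad).
It also fails if it takes over 64 s, if anything falls off the work surface, if the arm or the gripper's body presses on something with over 40 N, if the wrist force passes 120 N, or if a joint passes its speed limit or range.

## Working session

There is one attempt and no reset: what is moved stays moved. The work goes in short steps, Python scripts to look and compute and a shell command to move; the robot and the scene stay as the last step left them, time stands still between calls to the robot, and variables do not carry over. Pictures are saved under pics/ and viewed, at most 10 in all, crops included, and the job is handed in when it is done.

```bash
mkdir -p pics; ls
cat > h.py <<'E'
from bench import *
import numpy as np, cv2
from scipy.spatial.transform import Rotation as R
E
python3 - <<'E'
from h import *
s=get_state();print(s)
import pickle
d={}
for n in("top","side"):
    d[n]=get_image(n);cv2.imwrite(f"pics/{n}0.png",d[n]["frame"][...,::-1])
    print(n,d[n]["K"],d[n]["distortion"],d[n]["T"])
pickle.dump(d,open("im0.pkl","wb"))
E
```

```text
pics
{'time': 0.0, 'joint_positions': array([ 1.17809243,  0.32183844, -0.07006627,  1.45166819,  0.0226352 ,
        1.37080432, -0.05688876]), 'qd': array([-0.00013659, -0.00020796,  0.00020215,  0.0007512 ,  0.00041746,
        0.00030414,  0.00043795]), 'joint_torque': array([-3.08963001e-05, -4.91299975e+01, -4.03929558e-01, -3.12531567e+01,
       -6.38940535e-02,  4.36324789e-02,  1.99101046e-04]), 'position': array([ 0.25691443, -0.59649846,  0.23545475]), 'tool_rot': array([-3.07499805e+00, -6.34281324e-01,  8.24184248e-04]), 'ft_force': array([-0.30809503,  0.12806873, -0.22612925]), 'torque': array([0.05067478, 0.05584803, 0.07095357]), 'grip_force': 0.0, 'grip_width': 1.0029371986554683}
top [[494.74076627   0.         264.64783391]
 [  0.         494.74076627 193.1360289 ]
 [  0.           0.           1.        ]] [-0.2192509  0.         0.         0.         0.       ] [[-0.00869813 -0.99748408  0.07035525  0.32707024]
 [-0.99968938  0.01031752  0.02268679 -0.18642662]
 [-0.02335561 -0.07013606 -0.99726398  1.36435405]
 [ 0.          0.          0.          1.        ]]
side [[495.96657995   0.         246.93347663]
 [  0.         495.96657995 188.93106524]
 [  0.           0.           1.        ]] [-0.16793156  0.          0.          0.          0.        ] [[ 0.85058214 -0.28682498  0.44072832 -0.22316554]
 [-0.52545136 -0.43130328  0.7334019  -1.28317503]
 [-0.02027041 -0.85539986 -0.51757144  0.89762296]
 [ 0.          0.          0.          1.        ]]
```

View pics/top0.png

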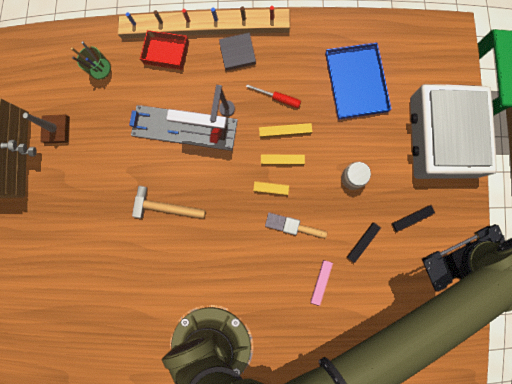

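View pics/side0.png

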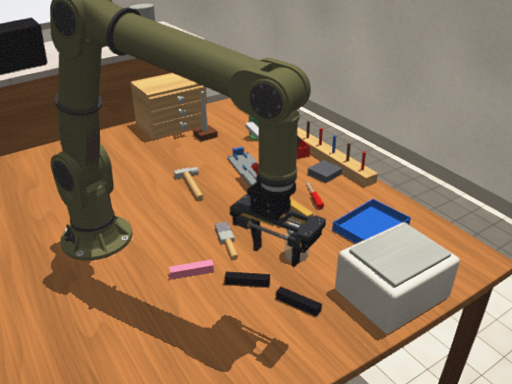

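Top view: the candidates are three brass tubes, at (286,130) long, (283,160) middle and (271,188) short. The black look-alikes are at (363,242) and (413,218), and the pink one is at (321,282). The jar is at (357,175). The jig is around (185,127), with its blue wall at (135,118) and the red grip at about (217,133). My choice is the tube at (283,160); I'll check it by measured length and in a crop.

```bash
cat >> h.py <<'E'
def world(im,uv,z=None,T=None):
    "pixels -> world, on plane z or by depth"
    T=im["T"] if T is None else T
    uv=np.atleast_2d(np.float64(uv))
    r=cv2.undistortPoints(uv[:,None],im["K"],im["distortion"])[:,0]
    r=np.c_[r,np.ones(len(r))]
    if z is None:
        d=im["depth"][uv[:,1].round().astype(int),uv[:,0].round().astype(int)]
        return (r*d[:,None])@T[:3,:3].T+T[:3,3]
    w=r@T[:3,:3].T
    return T[:3,3]+w*((z-T[2,3])/w[:,2])[:,None]
def Ttool(s):
    T=np.eye(4);T[:3,:3]=R.from_rotvec(s["tool_rot"]).as_matrix();T[:3,3]=s["position"];return T
E
python3 - <<'E'
from h import *
import pickle
d=pickle.load(open("im0.pkl","rb"));im=d["top"];f=im["frame"]
hsv=cv2.cvtColor(f,cv2.COLOR_RGB2HSV)
m=cv2.inRange(hsv,(20,120,120),(35,255,255));m[:110]=0;m[:, :240]=0;m[210:]=0
n,l,st,c=cv2.connectedComponentsWithStats(m)
for i in range(1,n):
    if st[i,4]<100: continue
    v,u=np.nonzero(l==i)
    p=world(im,np.c_[u,v],0.025); pd=world(im,np.c_[u,v])
    (cx,cy),wh,a=cv2.minAreaRect((p[:,:2]*1000).astype(np.float32))
    print(c[i],cx,cy,wh,a,"ztop",np.median(pd[:,2]), pd.mean(0))
for n,uv in dict(bench=(300,200),wall=(135,118),jar=(357,173),bar=(190,116),barr=(217,98)).items(): print(n,world(im,uv))
crop=f[90:200,120:320];crop=cv2.resize(crop,None,fx=4,fy=4,interpolation=cv2.INTER_CUBIC)
cv2.imwrite("pics/crop1.png",crop[...,::-1])
E
```

```text
[285.32776618 129.45720251] 596.216552734375 -213.97959899902344 (25.793766021728516, 143.77804565429688) 4.116860866546631 ztop 0.02462495413097776 [ 0.59536746 -0.21413287  0.03015204]
[282.44556962 158.98987342] 514.4774169921875 -205.5205078125 (117.50275421142578, 22.084993362426758) 89.37406921386719 ztop 0.02465585662390124 [ 0.5145438  -0.20535662  0.0246367 ]
[270.8847352  187.89719626] 435.46392822265625 -172.6787872314453 (94.26972961425781, 25.260862350463867) 83.02413940429688 ztop 0.024524627652114495 [ 0.43534554 -0.17318687  0.02847838]
bench [[ 0.40322399 -0.25278007  0.00161797]]
wall [[0.63406867 0.20326076 0.04124294]]
jar [[ 0.46605107 -0.39667664  0.09839189]]
bar [[0.5970511  0.01825346 0.20513516]]
barr [[ 0.63636177 -0.04875167  0.21905202]]
```

View pics/crop1.png

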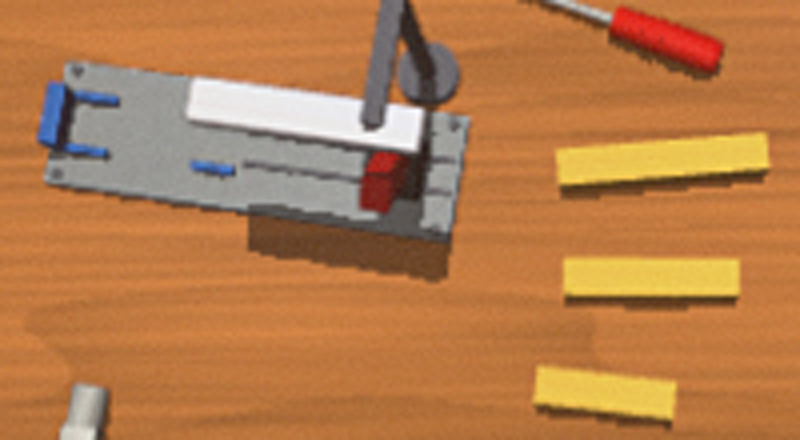

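The crop shows the tubes in clear length order; measured lengths are 144, 118 and 94 mm, so the middle tube is at (283,160). The plate corners in the full image are about (137,106), (132,136), (237.5,119) and (232.5,150). Next I'll compute the jig frame and the first move.

```bash
python3 -m jog --help 2>&1 | head -20
python3 - <<'E'
from h import *
import pickle
d=pickle.load(open("im0.pkl","rb"));im=d["top"]
c=np.array([(68,63),(47,183),(470,117),(450,240)])/4+[120,90]-.4
p=world(im,c,0.012)[:,:2];print(p, "len",np.linalg.norm(p[0]-p[2]),np.linalg.norm(p[1]-p[3]),"wid",np.linalg.norm(p[0]-p[1]))
ax=(p[0]+p[1]-p[2]-p[3])/2; yaw=np.arctan2(-ax[0],ax[1]); ey=ax/np.linalg.norm(ax)
ctr=p.mean(0); org=ctr+ey*0.0075; bed=org+ey*.063
Rj=np.array([[np.cos(yaw),-np.sin(yaw)],[np.sin(yaw),np.cos(yaw)]])
print("yaw",yaw,"org",org,"bed",bed)
J=lambda q:(q[:,:2]-org)@Rj
b=np.array([(190,78),(188,115),(422,108),(420,150)])/4+[120,90]-.4
print("bar in jig",J(world(im,b,0.206)))
g=np.array([(375,152),(405,152),(360,210),(392,212)])/4+[120,90]-.4
print("grip depth",world(im,g+[0,0]),J(world(im,g,0.097)))
w=np.array([(48,84),(70,84),(40,142),(62,145)])/4+[120,90]-.4
print("wall",J(world(im,w,0.042)))
s=get_state();T=Ttool(s)
for n,t in dict(tube=[.5145,-.2055,.2],).items(): print(n,(np.array(t)-s["position"])@T[:3,:3]*1000)
print(T[:3,:3])
im=get_image("wrist");print(im["mount"],im["K"])
E
```

```text
invalid input: not JSON, or not a number
[[ 0.67781543  0.20826277]
 [ 0.59078669  0.22129226]
 [ 0.63102821 -0.08059614]
 [ 0.54428579 -0.06654474]] len 0.29262350149498756 0.2915689812648423 wid 0.08799869221621977
yaw -0.16037387166265019 org [0.61217669 0.07800729] bed [0.62223699 0.14019885]
bar in jig [[ 0.00382506 -0.00267126]
 [-0.01897078 -0.00557183]
 [ 0.00468791 -0.14609166]
 [-0.02081162 -0.14905468]]
grip depth [[ 0.59707351 -0.02034921  0.06150097]
 [ 0.56806558 -0.05611501  0.19978581]
 [ 0.55338649 -0.01364107  0.08563432]
 [ 0.56289955 -0.0272656   0.02176397]] [[-0.00574289 -0.105148  ]
 [-0.00296656 -0.12469474]
 [-0.04514122 -0.10169763]
 [-0.0434556  -0.12270586]]
wall [[ 0.02106321  0.1407357 ]
 [ 0.02305711  0.12485987]
 [-0.02042279  0.13862913]
 [-0.02046002  0.12241363]]
tube [ 391.27852611 -257.16596144   35.96427012]
[[ 9.18391166e-01  3.95672916e-01 -7.80558755e-04]
 [ 3.95673671e-01 -9.18389887e-01  1.53692630e-03]
 [-1.08737155e-04 -1.72034609e-03 -9.99998514e-01]]
[[-1.39623379e-04 -9.57838866e-01 -2.87305913e-01  7.81873588e-02]
 [ 9.99999990e-01 -1.24403151e-04 -7.12314060e-05  8.63031345e-04]
 [ 3.24864482e-05 -2.87305920e-01  9.57838873e-01 -1.48877501e-01]
 [ 0.00000000e+00  0.00000000e+00  0.00000000e+00  1.00000000e+00]] [[314.60987572   0.         258.56206752]
 [  0.         314.60987572 186.54662659]
 [  0.           0.           1.        ]]
```

Lengths and heights match the text (plate 292 mm, bar at jig x −20..4 mm, y −3..−148 mm). Going above the middle tube, tool y along world x.

```bash
python3 -m jog '[{"claw":60,"dx":391,"dy":-257,"dz":36,"spin":-67},{"claw":60,"dx":391,"dy":-257,"dz":36,"spin":-67},{"claw":60,"dx":391,"dy":-257,"dz":36,"spin":-67},{"claw":60,"dx":391,"dy":-257,"dz":36,"spin":-67},{"claw":60,"dx":391,"dy":-257,"dz":36,"spin":-67},{"claw":60,"dx":391,"dy":-257,"dz":36,"spin":-67},{"claw":60,"dx":391,"dy":-257,"dz":36,"spin":-67},{"claw":60,"dx":391,"dy":-257,"dz":36,"spin":-67},{"claw":60,"dx":391,"dy":-257,"dz":36,"spin":-67},{"claw":60,"dx":391,"dy":-257,"dz":36,"spin":-67},{"claw":60,"dx":391,"dy":-257,"dz":36,"spin":-67},{"claw":60,"dx":391,"dy":-257,"dz":36,"spin":-67},{"claw":60,"dx":391,"dy":-257,"dz":36,"spin":-67},{"claw":60,"dx":391,"dy":-257,"dz":36,"spin":-67},{"claw":60,"dx":391,"dy":-257,"dz":36,"spin":-67},{"claw":60,"dx":391,"dy":-257,"dz":36,"spin":-67}]' 30
python3 - <<'E'
from h import *
s=get_state();print(s["position"],s["joint_positions"],s["time"]);T0=Ttool(s)
im=get_image("wrist");T=T0@im["mount"]
cv2.imwrite("pics/w1.png",im["frame"][...,::-1])
hsv=cv2.cvtColor(im["frame"],cv2.COLOR_RGB2HSV)
m=cv2.inRange(hsv,(20,120,120),(35,255,255))
n,l,st,c=cv2.connectedComponentsWithStats(m)
for i in range(1,n):
    if st[i,4]<800: continue
    v,u=np.nonzero(l==i);q=np.c_[u,v]
    pd=world(im,q,None,T); ok=abs(pd[:,2]-.025)<.006
    (cx,cy),wh,a=cv2.minAreaRect((pd[ok,:2]*1000).astype(np.float32))
    print(c[i],st[i],cx,cy,wh,a,"z",np.median(pd[:,2]))
print(T0[:3,:3])
E
```

```text
time: 1.48
position: [0.5136, -0.2083, 0.2004]
tool_rot: [2.219, 2.224, -0.001]
ft_force: [0.3, 0.5, -0.1]
grip_width: 0.686
grip_force: 0.0
[ 0.51358498 -0.20834414  0.2004294 ] [ 0.77670869  0.17021428 -0.48658595  1.7270422   0.08407606  1.2651649
  0.27278192] 1.4833
[186.10189573 111.27409163] [ 173   86   28   57 1266] 439.2829284667969 -152.9152069091797 (55.60614776611328, 25.19024085998535) 83.46174621582031 z 0.025603909200366565
[338.04346447 165.85945431] [ 325  103   27  134 3152] 597.6165161132812 -213.95352172851562 (26.095779418945312, 145.7928466796875) 3.8818652629852295 z 0.02564034829149417
[[-2.04932880e-03  9.99997713e-01 -6.11721487e-04]
 [ 9.99997634e-01  2.04888136e-03 -7.31165286e-04]
 [-7.29910269e-04 -6.13218438e-04 -9.99999546e-01]]
```

View pics/w1.png

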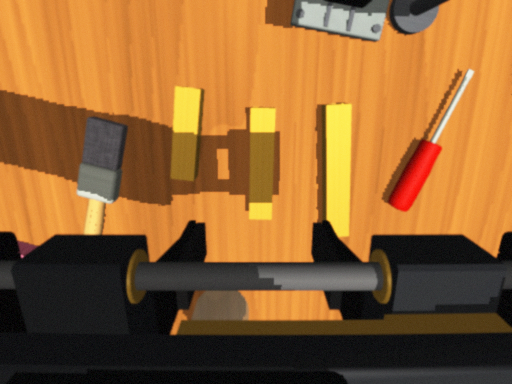

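The wrist view shows the middle tube between the others, spanning (262,108) to (260,218) and partly shaded. I'll measure it from those ends.

Run:
```python
from h import *
s=get_state();T0=Ttool(s)
im=get_image("wrist");T=T0@im["mount"]
hsv=cv2.cvtColor(im["frame"],cv2.COLOR_RGB2HSV)
v,u=np.mgrid[100:224,240:285];q=np.c_[u.ravel(),v.ravel()]
pd=world(im,q,None,T);ok=(pd[:,2]>.018)&(pd[:,2]<.035)
(cx,cy),wh,a=cv2.minAreaRect((pd[ok,:2]*1000).astype(np.float32));print(cx,cy,wh,a,np.median(pd[ok,2]))
print(world(im,[(250,108),(275,108),(249,218),(272,218)],.025,T))
```

```text
515.686279296875 -205.2948455810547 (120.26651000976562, 24.99640655517578) 88.8709716796875 0.025717234413828838
[[ 0.50445277 -0.1455025   0.025     ]
 [ 0.52952499 -0.14544936  0.025     ]
 [ 0.50265516 -0.26423334  0.025     ]
 [ 0.5281911  -0.26418328  0.025     ]]
```

```bash
python3 -m jog '[{"claw":60,"dx":3,"dy":2,"dz":40,"spin":1},{"claw":60,"dx":3,"dy":2,"dz":80,"spin":1},{"claw":60,"dx":3,"dy":2,"dz":115,"spin":1},{"claw":60,"dx":3,"dy":2,"dz":145,"spin":1},{"claw":60,"dx":3,"dy":2,"dz":165,"spin":1},{"claw":60,"dx":3,"dy":2,"dz":176,"spin":1},{"claw":60,"dx":3,"dy":2,"dz":181,"spin":1},{"claw":60,"dx":3,"dy":2,"dz":181,"spin":1},{"claw":60,"dx":3,"dy":2,"dz":181,"spin":1},{"claw":18,"dx":3,"dy":2,"dz":181,"spin":1},{"claw":18,"dx":3,"dy":2,"dz":181,"spin":1},{"claw":18,"dx":3,"dy":2,"dz":181,"spin":1},{"claw":18,"dx":3,"dy":2,"dz":181,"spin":1},{"claw":18,"dx":3,"dy":2,"dz":181,"spin":1},{"claw":18,"dx":3,"dy":2,"dz":181,"spin":1},{"claw":18,"dx":3,"dy":2,"dz":181,"spin":1}]' 30
```

```text
time: 2.92
position: [0.5166, -0.2033, 0.0197]
tool_rot: [2.235, 2.208, -0.0]
ft_force: [-0.3, 0.0, 1.8]
grip_width: 0.28
grip_force: 30.0
```

```bash
python3 -m jog '[{"claw":18,"dz":-30},{"claw":18,"dz":-70},{"claw":18,"dz":-111},{"claw":18,"dz":-152},{"claw":18,"dz":-193},{"claw":18,"dz":-234},{"claw":18,"dz":-262},{"claw":18,"dx":345,"dy":102,"dz":-262,"spin":8.5},{"claw":18,"dx":345,"dy":102,"dz":-262,"spin":8.5},{"claw":18,"dx":345,"dy":102,"dz":-262,"spin":8.5},{"claw":18,"dx":345,"dy":102,"dz":-262,"spin":8.5},{"claw":18,"dx":345,"dy":102,"dz":-262,"spin":8.5},{"claw":18,"dx":345,"dy":102,"dz":-262,"spin":8.5},{"claw":18,"dx":345,"dy":102,"dz":-262,"spin":8.5},{"claw":18,"dx":345,"dy":102,"dz":-262,"spin":8.5},{"claw":18,"dx":345,"dy":102,"dz":-262,"spin":8.5},{"claw":18,"dx":345,"dy":102,"dz":-262,"spin":8.5},{"claw":18,"dx":345,"dy":102,"dz":-262,"spin":8.5},{"claw":18,"dx":345,"dy":102,"dz":-262,"spin":8.5}]'
python3 - <<'E'
from h import *
s=get_state();print(s["position"],s["tool_rot"],s["joint_positions"],s["grip_width"])
im=get_image("wrist");T=Ttool(s)@im["mount"]
np.savez("w2.npz",T=T,**im)
cv2.imwrite("pics/w2.png",im["frame"][...,::-1])
E
```

```text
[ 0.51658682 -0.20327948  0.01969294] [ 2.23468210e+00  2.20783212e+00 -1.11794528e-04] [ 0.72467266  0.37000136 -0.45922545  1.89379711  0.20258826  0.92301217
  0.15730994] 0.2803344158005079$[0]: bad value
```

View pics/w2.png

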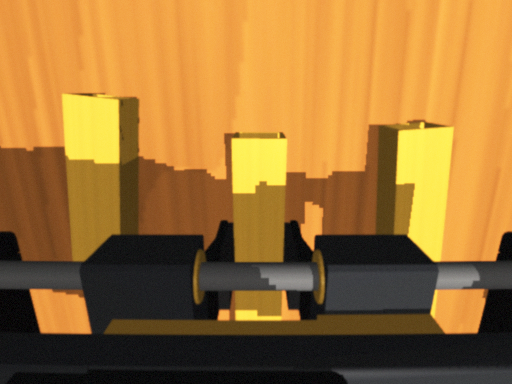

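The move was refused because every key is required. The picture shows the tube held between the fingers at (259,200), still on the bench.

```bash
python3 -m jog '[{"claw":18,"dx":0,"dy":0,"dz":-30,"spin":0},{"claw":18,"dx":0,"dy":0,"dz":-70,"spin":0},{"claw":18,"dx":0,"dy":0,"dz":-111,"spin":0},{"claw":18,"dx":0,"dy":0,"dz":-152,"spin":0},{"claw":18,"dx":0,"dy":0,"dz":-193,"spin":0},{"claw":18,"dx":0,"dy":0,"dz":-234,"spin":0},{"claw":18,"dx":0,"dy":0,"dz":-262,"spin":0},{"claw":18,"dx":345,"dy":102,"dz":-262,"spin":8.5},{"claw":18,"dx":345,"dy":102,"dz":-262,"spin":8.5},{"claw":18,"dx":345,"dy":102,"dz":-262,"spin":8.5},{"claw":18,"dx":345,"dy":102,"dz":-262,"spin":8.5},{"claw":18,"dx":345,"dy":102,"dz":-262,"spin":8.5},{"claw":18,"dx":345,"dy":102,"dz":-262,"spin":8.5},{"claw":18,"dx":345,"dy":102,"dz":-262,"spin":8.5},{"claw":18,"dx":345,"dy":102,"dz":-262,"spin":8.5},{"claw":18,"dx":345,"dy":102,"dz":-262,"spin":8.5},{"claw":18,"dx":345,"dy":102,"dz":-262,"spin":8.5},{"claw":18,"dx":345,"dy":102,"dz":-262,"spin":8.5},{"claw":18,"dx":345,"dy":102,"dz":-262,"spin":8.5}]' 40
python3 - <<'E'
from h import *
s=get_state();print(s["position"],s["tool_rot"],s["joint_positions"],s["grip_width"])
im=get_image("wrist");T=Ttool(s)@im["mount"]
np.savez("w2.npz",Tw=T,**im)
cv2.imwrite("pics/w3.png",im["frame"][...,::-1])
E
```

```text
time: 4.55
position: [0.6225, 0.1396, 0.2807]
tool_rot: [2.392, 2.036, -0.003]
ft_force: [1.2, -0.8, -1.8]
grip_width: 0.284
grip_force: 40.0
[0.62253136 0.13957188 0.28066109] [ 2.39247101  2.03587996 -0.00310696] [ 0.26868089  0.35500234 -0.69735977  1.39490573  0.22692563  1.47423787
 -0.5805665 ] 0.2839926869661919
```

View pics/w3.png

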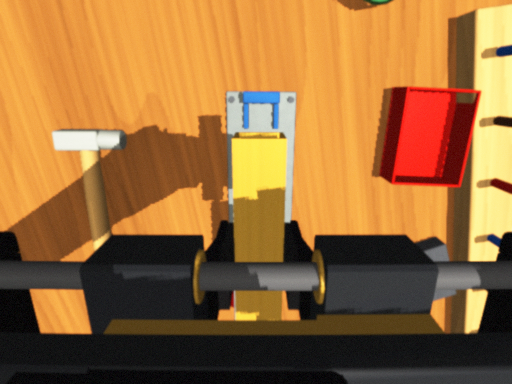

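The wrist view shows the held tube above the bed, in line with the plate: blue wall at (262,98), ledges at (247,116) and (278,116). I'll measure the bed's axis in world coordinates from the blue parts.

Run:
```python
from h import *
im=dict(np.load("w2.npz"));T=im["Tw"]
hsv=cv2.cvtColor(im["frame"],cv2.COLOR_RGB2HSV)
m=cv2.inRange(hsv,(100,120,40),(130,255,255));m[140:]=0;m[:,:235]=0;m[:,290:]=0
v,u=np.nonzero(m);q=np.c_[u,v];pd=world(im,q,None,T)
yaw=-.1604;Rj=np.array([[np.cos(yaw),-np.sin(yaw)],[np.sin(yaw),np.cos(yaw)]])
bed=np.array([.62224,.14020])
J=np.c_[(pd[:,:2]-bed)@Rj,pd[:,2]]*1000
w=J[abs(J[:,2]-42)<4]; print("wall x",w[:,0].min(),w[:,0].max(),"y",w[:,1].min(),w[:,1].max(),len(w),np.median(w[:,2]))
for nm,k in(("L",(J[:,0]<-8)),("R",(J[:,0]>8))):
    l=J[k&(abs(J[:,2]-22)<5)&(J[:,1]<60)]; print(nm,l[:,0].min(),l[:,0].max(),l[:,1].min(),l[:,1].max(),np.median(l[:,2]),len(l),np.polyfit(l[:,1],l[:,0],1))
# plate edge at rows
g=im["frame"]
for r in (110,150,200):
    z=world(im,np.c_[np.arange(215,310),np.full(95,r)],None,T); k=abs(z[:,2]-.012)<.005
    x=((z[k][:,:2]-bed)@Rj*1000); print(r,x[:,0].min(),x[:,0].max(),x[0,1])
s=get_state();a=np.unwrap([0])
Rm=Ttool(s)[:3,:3];print("tool x heading in jig deg from y",np.degrees(np.arctan2(-Rm[0,0],Rm[1,0])-yaw), "tcp in bed",(s["position"][:2]-bed)@Rj*1000)
# top of held tube in bed frame
v,u=np.mgrid[130:190,228:292];q=np.c_[u.ravel(),v.ravel()];z=world(im,q,None,T);k=z[:,2]>.24
x=(z[k][:,:2]-bed)@Rj*1000;print("tube",cv2.minAreaRect(x.astype(np.float32)),np.median(z[k][:,2]))
```

```text
wall x -18.582459744349094 24.21143763782687 y 65.82732517506358 77.35236504313261 396 42.461705529751484
L -18.769242686075142 -14.6366406259643 34.264939245338404 59.24516266459905 22.574046566655625 84 [ 1.16607271e-02 -1.72268563e+01]
R 18.271064905045098 23.448995795149997 34.262609708228396 59.21059903991714 22.51875591021424 94 [1.64107116e-02 2.02714666e+01]
110 -42.23287558205504 47.13989158856925 54.9883419820094
150 -42.489385312155456 46.08615205300811 2.6223398858105527
200 -42.96909745323818 45.1955281053452 -67.71636690184255
tool x heading in jig deg from y -0.1166121637466857 tcp in bed [ 0.7227865  -1.55317445]
tube ((0.26917171478271484, 55.053733825683594), (45.01023864746094, 25.121252059936523), 89.66814422607422) 0.28643219345158605
```

```bash
python3 -m jog '[{"claw":18,"dx":0,"dy":1.5,"dz":40,"spin":0.7},{"claw":18,"dx":0,"dy":1.5,"dz":80,"spin":0.7},{"claw":18,"dx":0,"dy":1.5,"dz":120,"spin":0.7},{"claw":18,"dx":0,"dy":1.5,"dz":155,"spin":0.7},{"claw":18,"dx":0,"dy":1.5,"dz":185,"spin":0.7},{"claw":18,"dx":0,"dy":1.5,"dz":205,"spin":0.7},{"claw":18,"dx":0,"dy":1.5,"dz":205,"spin":0.7},{"claw":18,"dx":0,"dy":1.5,"dz":205,"spin":0.7}]' 40
python3 - <<'E'
from h import *
s=get_state()
im=get_image("wrist");T=Ttool(s)@im["mount"]
np.savez("w4.npz",Tw=T,pos=s["position"],**im)
cv2.imwrite("pics/w4.png",cv2.resize(im["frame"][60:260,180:340],None,fx=4,fy=3.0,interpolation=cv2.INTER_CUBIC)[...,::-1])
E
```

```text
time: 5.27
position: [0.6238, 0.1379, 0.0758]
tool_rot: [-2.407, -2.018, 0.004]
ft_force: [-0.4, 0.2, -0.8]
grip_width: 0.283
grip_force: 40.0
```

View pics/w4.png

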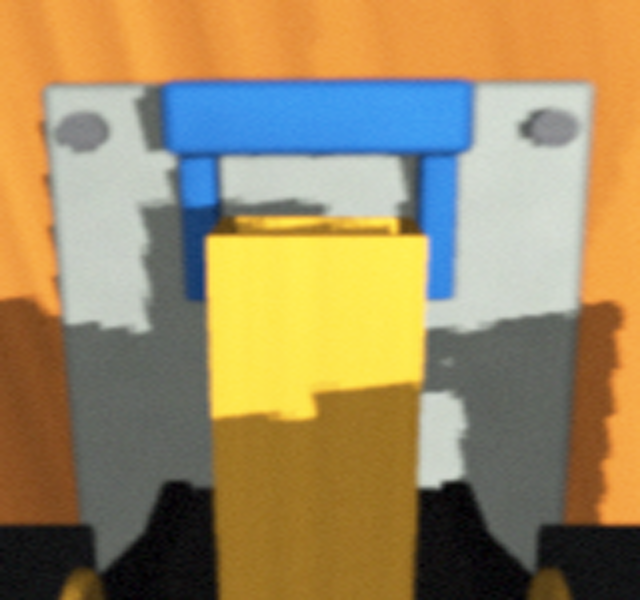

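The crop shows the tube centred (crop x 207–428, centre 317) between the ledges (180–458, centre 319). Lower and release.

```bash
python3 -m jog '[{"claw":18,"dx":0,"dy":0,"dz":15,"spin":0},{"claw":18,"dx":0,"dy":0,"dz":28,"spin":0},{"claw":18,"dx":0,"dy":0,"dz":36,"spin":0},{"claw":18,"dx":0,"dy":0,"dz":41,"spin":0},{"claw":18,"dx":0,"dy":0,"dz":43,"spin":0},{"claw":18,"dx":0,"dy":0,"dz":43,"spin":0},{"claw":18,"dx":0,"dy":0,"dz":43,"spin":0},{"claw":45,"dx":0,"dy":0,"dz":43,"spin":0},{"claw":45,"dx":0,"dy":0,"dz":43,"spin":0},{"claw":45,"dx":0,"dy":0,"dz":43,"spin":0},{"claw":45,"dx":0,"dy":0,"dz":43,"spin":0},{"claw":45,"dx":0,"dy":0,"dz":23,"spin":0},{"claw":45,"dx":0,"dy":0,"dz":-17,"spin":0},{"claw":45,"dx":0,"dy":0,"dz":-58,"spin":0},{"claw":45,"dx":0,"dy":0,"dz":-99,"spin":0},{"claw":45,"dx":0,"dy":0,"dz":-140,"spin":0},{"claw":45,"dx":0,"dy":0,"dz":-180,"spin":0},{"claw":45,"dx":0,"dy":0,"dz":-220,"spin":0},{"claw":45,"dx":0,"dy":0,"dz":-220,"spin":0}]' 40
python3 - <<'E'
from h import *
s=get_state();print(s["position"],s["joint_positions"])
im=get_image("wrist");T=Ttool(s)@im["mount"]
im2=get_image("side");np.savez("s5.npz",**im2)
t=get_image("top");np.savez("t5.npz",**t)
A=cv2.resize(im["frame"][60:260,160:360],(500,500));B=cv2.resize(im2["frame"][90:240,210:360],(300,300));C=cv2.resize(t["frame"][90:160,120:250],(300,200))
cv2.imwrite("pics/w5.png",np.hstack([A,np.vstack([B,C])])[...,::-1])
# tube top
yaw=-.171;Rj=np.array([[np.cos(yaw),-np.sin(yaw)],[np.sin(yaw),np.cos(yaw)]]);bed=np.array([.62224,.14020])
hsv=cv2.cvtColor(im["frame"],cv2.COLOR_RGB2HSV);v,u=np.mgrid[60:260,200:320];q=np.c_[u.ravel(),v.ravel()]
z=world(im,q,None,T);k=(z[:,2]>.031)&(z[:,2]<.042);x=np.c_[(z[k][:,:2]-bed)@Rj,z[k][:,2]]*1000
k2=(abs(x[:,0])<18)&(x[:,1]<63);print(np.median(x[k2],0),x[k2].min(0),x[k2].max(0))
E
```

```text
time: 6.9
position: [0.6273, 0.1421, 0.3066]
tool_rot: [2.399, 2.017, 0.021]
ft_force: [0.5, 0.7, 1.4]
grip_width: 0.513
grip_force: 0.0
[0.62727132 0.14206641 0.30664189] [ 0.26567859  0.34687809 -0.70159202  1.35299949  0.22468     1.50582502
 -0.59009104]
[ 1.98422922  0.92834826 37.64933952] [ -16.82668393 -153.9811465    31.08186897] [17.63237899 58.90416066 41.92141517]
```

View pics/w5.png

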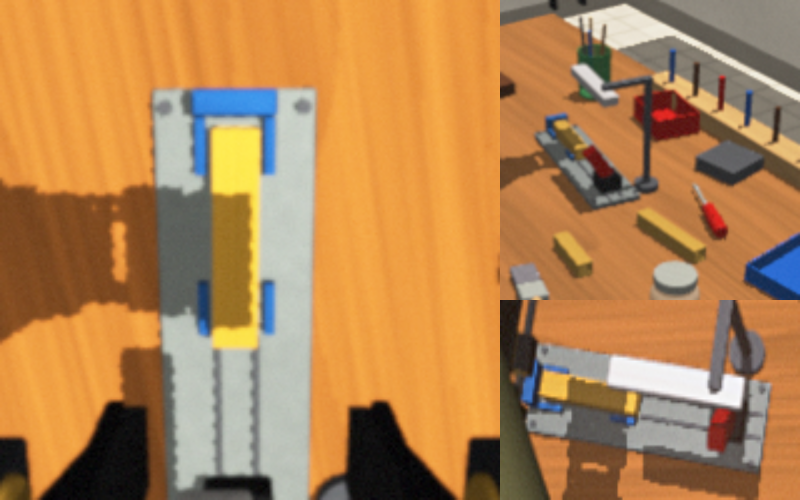

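The tube lies in the bed (top at 37.6 mm, expected 37; within 2 mm of centre) and the lock is still open.

The moves can only shift and spin the tool; they cannot tilt it. An upright gripper body would hit the light bar before the pads reach the grip. The screwdriver, held level by its handle, could reach under the bar and push the red grip, so I'll measure the screwdriver and the grip.

Run:
```python
from h import *
t=dict(np.load("t5.npz"));f=t["frame"];hsv=cv2.cvtColor(f,cv2.COLOR_RGB2HSV)
m=cv2.inRange(hsv,(0,140,60),(8,255,255))|cv2.inRange(hsv,(172,140,60),(180,255,255))
def comp(im,m,box,T=None,name=""):
    k=np.zeros_like(m);x0,x1,y0,y1=box;k[y0:y1,x0:x1]=m[y0:y1,x0:x1]
    v,u=np.nonzero(k);p=world(im,np.c_[u,v],None,T);print(name,len(u),"px",u.min(),u.max(),v.min(),v.max(),"mean",p.mean(0),"zmax",np.percentile(p[:,2],[5,50,95]))
    return p
p=comp(t,m,(262,312,80,115),None,"handle top");print(cv2.minAreaRect((p[:,:2]*1000).astype(np.float32)))
print("tip",world(t,[(247,86)],.01),"shaftbase",world(t,[(271,94)],.01))
g=comp(t,m,(195,235,110,160),None,"grip top")
yaw=-.171;Rj=np.array([[np.cos(yaw),-np.sin(yaw)],[np.sin(yaw),np.cos(yaw)]]);org=np.array([.62224,.14020])+Rj@[.0017,.0015-.063]
J=np.c_[(g[:,:2]-org)@Rj,g[:,2]]*1000
k=(J[:,2]>45)&(J[:,2]<115);print("grip in jig",np.percentile(J[k],[2,50,98],axis=0))
s=dict(np.load("s5.npz"));hs=cv2.cvtColor(s["frame"],cv2.COLOR_RGB2HSV)
m=cv2.inRange(hs,(0,140,60),(8,255,255))|cv2.inRange(hs,(172,140,60),(180,255,255))
p=comp(s,m,(300,330,180,215),None,"handle side");g=comp(s,m,(240,285,150,190),None,"grip side")
J=np.c_[(g[:,:2]-org)@Rj,g[:,2]]*1000;k=(J[:,2]>45)&(J[:,2]<115);print("grip in jig",np.percentile(J[k],[2,50,98],axis=0)); print(org)
st=get_state();print(st["position"],Ttool(st)[:3,:3])
```

```text
handle top 252 px 272 300 91 107 mean [ 0.68262111 -0.21846076  0.02087608] zmax [0.00616951 0.02230901 0.02836557]
((687.2910766601562, -217.93887329101562), (82.66948699951172, 30.3187198638916), 68.0527114868164)
tip [[ 0.72607377 -0.10846073  0.01      ]] shaftbase [[ 0.70158711 -0.17589266  0.01      ]]
grip top 132 px 210 221 128 142 mean [ 0.57293307 -0.02861544  0.08541705] zmax [0.05507676 0.08953787 0.10161686]
grip in jig [[ -40.8780317  -121.15745624   54.33030357]
 [ -23.32191066 -113.46205449   89.82252931]
 [   0.74844881 -102.24527914  103.05779175]]
handle side 133 px 311 323 191 208 mean [ 0.66549882 -0.24287179  0.03400505] zmax [0.00832425 0.02279772 0.02887567]
grip side 112 px 251 281 150 178 mean [ 0.57489643 -0.04003231  0.07849626] zmax [0.04355958 0.07233514 0.09967264]
grip in jig [[ -39.34480444 -126.20726895   46.95950067]
 [ -19.70171496 -118.76789244   75.7815372 ]
 [   4.78205602 -109.4456808   100.50581193]]
[0.61344988 0.07930769]
[0.62421426 0.14034752 0.29685069] [[ 1.71689038e-01  9.85150695e-01  9.91427848e-04]
 [ 9.85151185e-01 -1.71688816e-01 -3.05262475e-04]
 [-1.30512466e-04  1.02911654e-03 -9.99999462e-01]]
```

Grip centre at jig y ≈ −114 mm, x −42..0 and top ≈ 103 mm, as the text says. The screwdriver handle centre is near (0.685,−0.218), and the shaft points at about 68°. Going above it for one close look.

```bash
python3 -m jog '[{"claw":60,"dx":-320,"dy":126,"dz":17,"spin":12},{"claw":60,"dx":-320,"dy":126,"dz":17,"spin":12},{"claw":60,"dx":-320,"dy":126,"dz":17,"spin":12},{"claw":60,"dx":-320,"dy":126,"dz":17,"spin":12},{"claw":60,"dx":-320,"dy":126,"dz":17,"spin":12},{"claw":60,"dx":-320,"dy":126,"dz":17,"spin":12},{"claw":60,"dx":-320,"dy":126,"dz":17,"spin":12},{"claw":60,"dx":-320,"dy":126,"dz":17,"spin":12},{"claw":60,"dx":-320,"dy":126,"dz":17,"spin":12},{"claw":60,"dx":-320,"dy":126,"dz":17,"spin":12},{"claw":60,"dx":-320,"dy":126,"dz":17,"spin":12},{"claw":60,"dx":-320,"dy":126,"dz":17,"spin":12}]' 60
python3 - <<'E'
from h import *
s=get_state();print(s["position"],s["joint_positions"]);T0=Ttool(s)
im=get_image("wrist");T=T0@im["mount"]
hsv=cv2.cvtColor(im["frame"],cv2.COLOR_RGB2HSV)
m=cv2.inRange(hsv,(0,140,50),(8,255,255))|cv2.inRange(hsv,(172,140,50),(180,255,255))
n,l,st,c=cv2.connectedComponentsWithStats(m)
for i in range(1,n):
    if st[i,4]<150: continue
    v,u=np.nonzero(l==i);p=world(im,np.c_[u,v],None,T);k=(p[:,2]>0.005)&(p[:,2]<.04)
    if k.sum()<100: continue
    r=cv2.minAreaRect((p[k,:2]*1000).astype(np.float32));print(c[i],st[i],r,np.percentile(p[k,2],[5,50,95]))
    print((np.r_[np.array(r[0])/1000,.018]-s["position"])@T0[:3,:3]*1000)
print(T0[:3,:3])
np.savez("w6.npz",Tw=T,**im)
cv2.imwrite("pics/w6.png",im["frame"][...,::-1])
E
```

```text
time: 8.05
position: [0.693, -0.1944, 0.2782]
tool_rot: [-2.598, -1.761, 0.001]
ft_force: [-0.6, 0.4, -0.6]
grip_width: 0.683
grip_force: 0.0
[ 0.69303859 -0.19437184  0.27820332] [ 0.57165412  0.51231062 -0.52596186  1.16183852  0.24709186  1.53059171
 -0.28716734]
[259.83427495 171.66760829] [ 251  142   19   60 1062] ((685.3226318359375, -217.45535278320312), (79.0136947631836, 24.651344299316406), 67.88507843017578) [0.01789634 0.02416044 0.02679707]
[-24.58426026   2.06697856 260.1720435 ]
[[ 0.37065005  0.92877042 -0.00201231]
 [ 0.92877195 -0.37064636  0.00198243]
 [ 0.00109537 -0.00260377 -0.99999601]]
```

View pics/w6.png

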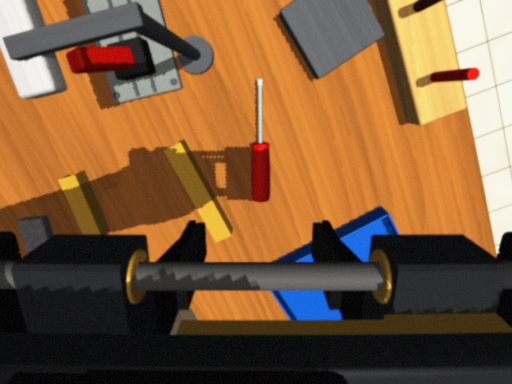

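The screwdriver lies free at (260,170), aligned with the tool; its tip is at (260,80), about 98 mm ahead of my chosen grasp point. Descend, grip, lift.

```bash
python3 -m jog '[{"claw":60,"dx":-5,"dy":2,"dz":40,"spin":0},{"claw":60,"dx":-5,"dy":2,"dz":81,"spin":0},{"claw":60,"dx":-5,"dy":2,"dz":122,"spin":0},{"claw":60,"dx":-5,"dy":2,"dz":163,"spin":0},{"claw":60,"dx":-5,"dy":2,"dz":200,"spin":0},{"claw":60,"dx":-5,"dy":2,"dz":230,"spin":0},{"claw":60,"dx":-5,"dy":2,"dz":250,"spin":0},{"claw":60,"dx":-5,"dy":2,"dz":259,"spin":0},{"claw":60,"dx":-5,"dy":2,"dz":260,"spin":0},{"claw":60,"dx":-5,"dy":2,"dz":260,"spin":0},{"claw":5,"dx":-5,"dy":2,"dz":260,"spin":0},{"claw":5,"dx":-5,"dy":2,"dz":260,"spin":0},{"claw":5,"dx":-5,"dy":2,"dz":260,"spin":0},{"claw":5,"dx":-5,"dy":2,"dz":260,"spin":0},{"claw":5,"dx":-5,"dy":2,"dz":260,"spin":0},{"claw":5,"dx":-5,"dy":2,"dz":260,"spin":0},{"claw":5,"dx":-5,"dy":2,"dz":260,"spin":0}]' 60
```

```text
time: 9.52
position: [0.6934, -0.2021, 0.0198]
tool_rot: [2.603, 1.759, 0.0]
ft_force: [0.4, 0.0, 1.5]
grip_width: 0.273
grip_force: 59.8
```

```bash
python3 -m jog '[{"claw":5,"dx":0,"dy":0,"dz":-10,"spin":0},{"claw":5,"dx":0,"dy":0,"dz":-20,"spin":0},{"claw":5,"dx":0,"dy":0,"dz":-50,"spin":0},{"claw":5,"dx":0,"dy":0,"dz":-90,"spin":0},{"claw":5,"dx":0,"dy":0,"dz":-100,"spin":0}]' 60
python3 - <<'E'
from h import *
s=get_state();print(s["position"]);T0=Ttool(s)
im=get_image("wrist");np.savez("w7.npz",T0=T0,**im)
cv2.imwrite("pics/w7.png",im["frame"][...,::-1])
E
```

```text
time: 9.93
position: [0.697, -0.2024, 0.1277]
tool_rot: [2.597, 1.755, 0.011]
ft_force: [1.0, -0.1, 1.2]
grip_width: 0.271
grip_force: 59.8
[ 0.69695632 -0.20237727  0.12769547]
```

View pics/w7.png

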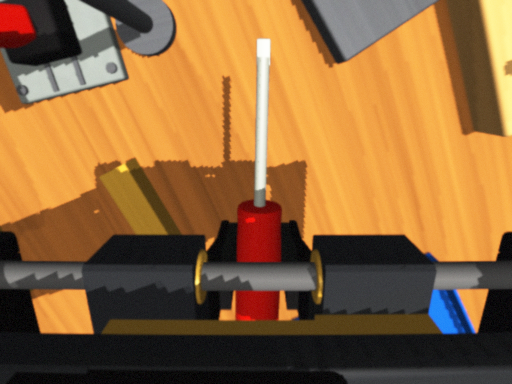

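The screwdriver came up with the gripper, held straight: tip at (263,42), handle end at (260,205). Now I'll compute the tip offset and the way to the lock.

Run:
```python
from h import *
im=dict(np.load("w7.npz"));
uv=[(263,47),(262,100),(261,150),(260,195)]
print("shaft in tool mm",world(im,uv,None,im["mount"])*1000)
s=get_state();T0=Ttool(s);print(s["position"],s["joint_positions"])
yaw=-.171;ex=np.array([np.cos(yaw),np.sin(yaw)]);ey=np.array([-ex[1],ex[0]]);org=np.array([.61345,.07931])
for n,(a,b,z) in dict(above=(-.113,-.19,.29),low=(-.113,-.19,.096)).items():
    w=np.r_[org+a*ex+b*ey,z];print(n,w,(w-s["position"])@T0[:3,:3]*1000)
print("spin",np.degrees(np.arctan2(T0[1,0],T0[0,0])-yaw))
```

```text
shaft in tool mm [[97.59727323  1.99730588  4.62582891]
 [74.42091504  1.5970703   3.39623323]
 [50.87034892  1.1737087   3.01380667]
 [27.78085241  0.71343038  3.05300274]]
[ 0.69749188 -0.20244147  0.12823873] [ 0.58912903  0.58624268 -0.50553601  1.36006069  0.28694426  1.25503523
 -0.31311216]
above [ 0.4697662 -0.0886899  0.29     ] [  20.86319537 -251.73714753 -164.79760214]
low [ 0.4697662 -0.0886899  0.096    ] [  20.55746082 -254.09289982   29.18785339]
spin 77.89856263335992
```

```bash
python3 -m jog '[{"claw":5,"dx":0,"dy":0,"dz":-41,"spin":0},{"claw":5,"dx":0,"dy":0,"dz":-82,"spin":0},{"claw":5,"dx":0,"dy":0,"dz":-123,"spin":0},{"claw":5,"dx":0,"dy":0,"dz":-160,"spin":0},{"claw":5,"dx":2,"dy":-25,"dz":-164,"spin":7},{"claw":5,"dx":4,"dy":-50,"dz":-164,"spin":14},{"claw":5,"dx":6,"dy":-75,"dz":-164,"spin":21},{"claw":5,"dx":8,"dy":-100,"dz":-164,"spin":28},{"claw":5,"dx":10,"dy":-125,"dz":-164,"spin":35},{"claw":5,"dx":12,"dy":-150,"dz":-164,"spin":42},{"claw":5,"dx":14,"dy":-175,"dz":-164,"spin":49},{"claw":5,"dx":16,"dy":-200,"dz":-164,"spin":56},{"claw":5,"dx":18,"dy":-225,"dz":-164,"spin":63},{"claw":5,"dx":21,"dy":-252,"dz":-164,"spin":70},{"claw":5,"dx":21,"dy":-252,"dz":-164,"spin":77},{"claw":5,"dx":21,"dy":-252,"dz":-164,"spin":78},{"claw":5,"dx":21,"dy":-252,"dz":-164,"spin":78},{"claw":5,"dx":21,"dy":-252,"dz":-164,"spin":78},{"claw":5,"dx":21,"dy":-252,"dz":-164,"spin":78},{"claw":5,"dx":21,"dy":-252,"dz":-164,"spin":78}]' 60
python3 - <<'E'
from h import *
s=get_state();T0=Ttool(s);print(s["position"],s["joint_positions"],T0[:3,:3])
yaw=-.171;ex=np.array([np.cos(yaw),np.sin(yaw)]);ey=np.array([-ex[1],ex[0]]);org=np.array([.61345,.07931])
w=np.r_[org-.113*ex-.19*ey,.096];print((w-s["position"])@T0[:3,:3]*1000)
print("spin",np.degrees(np.arctan2(T0[1,0],T0[0,0])-yaw))
E
```

```text
time: 11.65
position: [0.4677, -0.0888, 0.2833]
tool_rot: [-3.13, 0.269, 0.001]
ft_force: [-0.4, 0.4, -1.1]
grip_width: 0.27
grip_force: 59.8
[ 0.46771786 -0.08880736  0.28329967] [ 0.61784723 -0.05747949 -0.46199102  1.776517   -0.026364    1.41702296
 -1.58176872] [[ 9.85323339e-01 -1.70697956e-01 -3.55141330e-04]
 [-1.70697769e-01 -9.85323306e-01  5.05272380e-04]
 [-4.36177991e-04 -4.37234836e-04 -9.99999809e-01]]
[  2.07992215  -0.3834876  187.29896591]
spin -0.0308139135603936
```

```bash
python3 -m jog '[{"claw":5,"dx":2,"dy":0,"dz":40,"spin":0},{"claw":5,"dx":2,"dy":0,"dz":81,"spin":0},{"claw":5,"dx":2,"dy":0,"dz":120,"spin":0},{"claw":5,"dx":2,"dy":0,"dz":155,"spin":0},{"claw":5,"dx":2,"dy":0,"dz":180,"spin":0},{"claw":5,"dx":2,"dy":0,"dz":190,"spin":0},{"claw":5,"dx":2,"dy":0,"dz":190,"spin":0},{"claw":5,"dx":2,"dy":-15,"dz":190,"spin":0},{"claw":5,"dx":2,"dy":-30,"dz":190,"spin":0},{"claw":5,"dx":2,"dy":-45,"dz":190,"spin":0},{"claw":5,"dx":2,"dy":-55,"dz":190,"spin":0},{"claw":5,"dx":2,"dy":-62,"dz":190,"spin":0},{"claw":5,"dx":2,"dy":-69,"dz":190,"spin":0},{"claw":5,"dx":2,"dy":-76,"dz":190,"spin":0},{"claw":5,"dx":2,"dy":-83,"dz":190,"spin":0},{"claw":5,"dx":2,"dy":-90,"dz":190,"spin":0},{"claw":5,"dx":2,"dy":-90,"dz":190,"spin":0}]' 60
cat > q.py <<'E'
from h import *
s=get_state();t=get_image("top");hsv=cv2.cvtColor(t["frame"],cv2.COLOR_RGB2HSV)
m=cv2.inRange(hsv,(0,140,60),(8,255,255))|cv2.inRange(hsv,(172,140,60),(180,255,255));m[:105]=0;m[165:]=0;m[:,:120]=0;m[:,240:]=0
v,u=np.nonzero(m);g=world(t,np.c_[u,v],None)
yaw=-.171;Rj=np.array([[np.cos(yaw),-np.sin(yaw)],[np.sin(yaw),np.cos(yaw)]]);org=np.array([.61345,.07931])
J=np.c_[(g[:,:2]-org)@Rj,g[:,2]]*1000;k=(J[:,2]>45)&(J[:,2]<112)&(J[:,0]>-48);print("px",u.min(),u.max(),v.min(),v.max(),len(u),"grip",np.percentile(J[k],[2,50,98],axis=0).round(1).tolist())
print("tcp jig",(s["position"][:2]-org)@Rj*1000,s["position"][2],s["ft_force"],s["torque"],s["time"])
v,u=np.nonzero(cv2.inRange(hsv,(20,120,60),(35,255,255))*(np.add.outer(np.zeros(384),np.arange(512))<240)*(np.add.outer(np.arange(384),np.zeros(512))>95)*(np.add.outer(np.arange(384),np.zeros(512))<165))
if len(u)>20:
    p=world(t,np.c_[u,v],.037);print("tube bed",len(u),cv2.minAreaRect((((p[:,:2]-org)@Rj-[0,.063])*1000).astype(np.float32)))
E
python3 q.py
```

```text
time: 13.07
position: [0.4854, 0.0008, 0.0939]
tool_rot: [-3.13, 0.269, -0.002]
ft_force: [0.6, -1.1, -0.2]
grip_width: 0.269
grip_force: 59.9
px 202 213 127 141 110 grip [[-41.1, -98.6, 56.1], [-23.7, -90.2, 92.1], [0.5, -79.5, 102.3]]
tcp jig [-112.80933797  -99.13106857] 0.09388692991923679 [ 0.57516099 -1.08559804 -0.15076896] [-0.39875993 -0.1316418  -0.13981603] 13.0667
tube bed 240 ((-2.535215377807617, -5.541603088378906), (25.930904388427734, 120.77381896972656), 0.06673930585384369)
```

The lock grip moved 24 mm and holds contact. Keep pushing.

```bash
python3 -m jog '[{"claw":5,"dx":0,"dy":-7,"dz":0,"spin":0},{"claw":5,"dx":0,"dy":-14,"dz":0,"spin":0},{"claw":5,"dx":0,"dy":-21,"dz":0,"spin":0},{"claw":5,"dx":0,"dy":-28,"dz":0,"spin":0},{"claw":5,"dx":0,"dy":-35,"dz":0,"spin":0},{"claw":5,"dx":0,"dy":-42,"dz":0,"spin":0},{"claw":5,"dx":0,"dy":-49,"dz":0,"spin":0},{"claw":5,"dx":0,"dy":-55,"dz":0,"spin":0},{"claw":5,"dx":0,"dy":-60,"dz":0,"spin":0},{"claw":5,"dx":0,"dy":-60,"dz":0,"spin":0}]' 60; python3 q.py
```

```text
time: 13.95
position: [0.495, 0.0607, 0.0935]
tool_rot: [-3.129, 0.268, 0.0]
ft_force: [-1.0, -0.5, -1.4]
grip_width: 0.272
grip_force: 59.8
px 179 191 124 138 115 grip [[-41.9, -39.1, 63.7], [-25.6, -28.6, 93.2], [-0.9, -18.3, 102.1]]
tcp jig [-113.52307553  -38.49886279] 0.09351007960627047 [-0.9559243  -0.49175063 -1.35613828] [-0.19232148  0.14016372 -0.14369531] 13.95
tube bed 124 ((-74.98503112792969, 206.63107299804688), (126.1488265991211, 556.437255859375), 7.238675594329834)
```

```bash
python3 -m jog '[{"claw":5,"dx":0,"dy":-2,"dz":0,"spin":0},{"claw":5,"dx":0,"dy":-4,"dz":0,"spin":0},{"claw":5,"dx":0,"dy":-6,"dz":0,"spin":0},{"claw":5,"dx":0,"dy":-8,"dz":0,"spin":0},{"claw":5,"dx":0,"dy":-8,"dz":0,"spin":0}]' 60; python3 q.py; python3 -m jog '[{"claw":5,"dx":0,"dy":-1,"dz":0,"spin":0},{"claw":5,"dx":0,"dy":-2,"dz":0,"spin":0},{"claw":5,"dx":0,"dy":-3,"dz":0,"spin":0},{"claw":5,"dx":0,"dy":-4,"dz":0,"spin":0},{"claw":5,"dx":0,"dy":-4,"dz":0,"spin":0}]' 60; python3 q.py
```

```text
time: 14.42
position: [0.4962, 0.067, 0.0934]
tool_rot: [3.13, -0.271, -0.001]
ft_force: [-2.2, -2.5, -0.7]
grip_width: 0.273
grip_force: 59.9
px 177 189 123 137 108 grip [[-41.6, -32.8, 66.2], [-25.1, -23.2, 92.9], [-0.4, -12.6, 104.0]]
tcp jig [-113.39832179  -32.06072185] 0.09342450809012748 [-2.19824441 -2.49700756 -0.68770671] [-0.48498376  0.31547686 -0.14378953] 14.4167
tube bed 119 ((-35.93343734741211, 37.24530029296875), (86.70965576171875, 200.94082641601562), 40.93206024169922)
time: 14.88
position: [0.4967, 0.0698, 0.0933]
tool_rot: [3.128, -0.272, -0.002]
ft_force: [-2.1, -4.7, -0.6]
grip_width: 0.271
grip_force: 60.1
px 176 188 123 137 106 grip [[-41.7, -30.5, 61.9], [-24.8, -21.5, 92.8], [-0.7, -11.1, 102.1]]
tcp jig [-113.404243    -29.21782954] 0.0932927875306264 [-2.05241516 -4.68598396 -0.55550099] [-1.001819   0.5252789 -0.3320806] 14.8833
tube bed 122 ((-51.21980285644531, 175.83099365234375), (117.38754272460938, 580.8333129882812), 1.3586758375167847)
```

```bash
python3 -m jog '[{"claw":5,"dx":0,"dy":-1,"dz":0,"spin":0},{"claw":5,"dx":0,"dy":-2,"dz":0,"spin":0},{"claw":5,"dx":0,"dy":-3,"dz":0,"spin":0},{"claw":5,"dx":0,"dy":-4,"dz":0,"spin":0},{"claw":5,"dx":0,"dy":-4,"dz":0,"spin":0}]' 60; python3 q.py; python3 -m jog '[{"claw":5,"dx":0,"dy":-1,"dz":0,"spin":0},{"claw":5,"dx":0,"dy":-2,"dz":0,"spin":0},{"claw":5,"dx":0,"dy":-3,"dz":0,"spin":0},{"claw":5,"dx":0,"dy":-4,"dz":0,"spin":0},{"claw":5,"dx":0,"dy":-4,"dz":0,"spin":0}]' 60; python3 q.py
```

```text
time: 15.35
position: [0.497, 0.0712, 0.093]
tool_rot: [3.125, -0.276, -0.004]
ft_force: [-3.2, -8.4, 0.4]
grip_width: 0.276
grip_force: 60.6
px 176 188 123 137 107 grip [[-41.6, -29.9, 62.6], [-25.0, -21.1, 92.9], [-0.3, -10.8, 102.7]]
tcp jig [-113.38743125  -27.8587771 ] 0.09301053623198882 [-3.15293828 -8.42230153  0.38314518] [-2.03422476  0.69712405 -0.69469883] 15.35
tube bed 115 ((-63.91814422607422, 181.48812866210938), (96.65254211425781, 579.3369750976562), 9.802047729492188)
time: 15.82
position: [0.4972, 0.0725, 0.0927]
tool_rot: [3.121, -0.28, -0.006]
ft_force: [-4.8, -13.3, 0.6]
grip_width: 0.272
grip_force: 61.4
px 176 188 123 137 109 grip [[-41.7, -30.2, 62.2], [-24.7, -21.4, 92.7], [-0.2, -10.4, 101.4]]
tcp jig [-113.39820864  -26.44415651] 0.09267136404778682 [ -4.7820702  -13.2642379    0.63257593] [-3.09625822  0.82554477 -0.99995022] 15.8167
tube bed 133 ((-48.79970169067383, 190.2734832763672), (99.86236572265625, 592.9722290039062), 6.399949550628662)
```

Force rises to 13 N with the grip standing still at jig y −21 mm (home is −20), so the lock is at its end stop. Back off and withdraw from under the bar.

```bash
python3 -m jog '[{"claw":5,"dx":0,"dy":10,"dz":0,"spin":0},{"claw":5,"dx":0,"dy":30,"dz":0,"spin":0},{"claw":5,"dx":-20,"dy":50,"dz":0,"spin":0},{"claw":5,"dx":-40,"dy":80,"dz":0,"spin":0},{"claw":5,"dx":-40,"dy":120,"dz":0,"spin":0},{"claw":5,"dx":-20,"dy":160,"dz":0,"spin":0},{"claw":5,"dx":0,"dy":163,"dz":-30,"spin":0},{"claw":5,"dx":0,"dy":163,"dz":-70,"spin":0},{"claw":5,"dx":0,"dy":163,"dz":-110,"spin":0},{"claw":5,"dx":0,"dy":163,"dz":-150,"spin":0},{"claw":5,"dx":0,"dy":163,"dz":-190,"spin":0},{"claw":5,"dx":0,"dy":163,"dz":-195,"spin":0},{"claw":5,"dx":0,"dy":163,"dz":-195,"spin":0}]' 60; python3 q.py
python3 - <<'E'
from h import *
s=get_state();T0=Ttool(s);w=np.array([.6934,-.2021,.285]);print(s["position"],(w-s["position"])@T0[:3,:3]*1000,np.degrees(np.arctan2(T0[1,0],T0[0,0]))-68.1)
im=get_image("wrist");z=world(im,[(255+i,47) for i in range(0,20,2)]+[(260,150),(260,200)],None,im["mount"])*1000;print(z.round(0).tolist())
E
```

```text
time: 16.95
position: [0.4734, -0.081, 0.2923]
tool_rot: [3.13, -0.268, 0.014]
ft_force: [-0.1, -0.5, -0.7]
grip_width: 0.272
grip_force: 59.8
[ 0.47185762 -0.08102547  0.28962171] [238.87239433  81.67428318   5.54226169] -77.88256336755923
[[135.0, -3.0, 288.0], [99.0, 0.0, 6.0], [99.0, 1.0, 6.0], [99.0, 2.0, 5.0], [99.0, 3.0, 5.0], [99.0, 4.0, 5.0], [99.0, 5.0, 5.0], [99.0, 6.0, 5.0], [135.0, 17.0, 288.0], [135.0, 20.0, 290.0], [52.0, 2.0, 4.0], [26.0, 2.0, 3.0]]Traceback (most recent call last):
  File "q.py", line 4, in <module>
    v,u=np.nonzero(m);g=world(t,np.c_[u,v],None)
                        ~~~~~^^^^^^^^^^^^^^^^^^^
  File "h.py", line 8, in world
    r=cv2.undistortPoints(uv[:,None],im["K"],im["distortion"])[:,0]
      ~~~~~~~~~~~~~~~~~~~^^^^^^^^^^^^^^^^^^^^^^^^^^^^^^^^^^^^^
cv2.error: OpenCV(4.12.0) /io/opencv/modules/calib3d/src/undistort.dispatch.cpp:347: error: (-215:Assertion failed) CV_IS_MAT(_src) && CV_IS_MAT(_dst) && (_src->rows == 1 || _src->cols == 1) && (_dst->rows == 1 || _dst->cols == 1) && _src->cols + _src->rows - 1 == _dst->rows + _dst->cols - 1 && (CV_MAT_TYPE(_src->type) == CV_32FC2 || CV_MAT_TYPE(_src->type) == CV_64FC2) && (CV_MAT_TYPE(_dst->type) == CV_32FC2 || CV_MAT_TYPE(_dst->type) == CV_64FC2) in function 'cvUndistortPointsInternal'
```

```bash
python3 -m jog '[{"claw":5,"dx":22,"dy":7,"dz":5,"spin":-7},{"claw":5,"dx":44,"dy":15,"dz":5,"spin":-14},{"claw":5,"dx":66,"dy":22,"dz":5,"spin":-21},{"claw":5,"dx":88,"dy":30,"dz":5,"spin":-28},{"claw":5,"dx":110,"dy":37,"dz":5,"spin":-35},{"claw":5,"dx":132,"dy":45,"dz":5,"spin":-42},{"claw":5,"dx":154,"dy":52,"dz":5,"spin":-49},{"claw":5,"dx":176,"dy":60,"dz":5,"spin":-56},{"claw":5,"dx":198,"dy":67,"dz":5,"spin":-63},{"claw":5,"dx":220,"dy":75,"dz":5,"spin":-70},{"claw":5,"dx":239,"dy":82,"dz":5,"spin":-77},{"claw":5,"dx":239,"dy":82,"dz":5,"spin":-78},{"claw":5,"dx":239,"dy":82,"dz":5,"spin":-78},{"claw":5,"dx":239,"dy":82,"dz":5,"spin":-78},{"claw":5,"dx":239,"dy":82,"dz":5,"spin":-78}]' 60; python3 q.py
python3 - <<'E'
from h import *
s=get_state();T0=Ttool(s);w=np.array([.6934,-.2021,.021]);print(s["position"],(w-s["position"])@T0[:3,:3]*1000,np.degrees(np.arctan2(T0[1,0],T0[0,0]))-68.1)
E
```

```text
time: 18.3
position: [0.6912, -0.2027, 0.2829]
tool_rot: [-2.602, -1.759, 0.001]
ft_force: [-0.4, -0.3, -1.0]
grip_width: 0.272
grip_force: 59.8
px 176 188 123 137 139 grip [[-41.2, -31.2, 55.1], [-23.1, -23.7, 89.3], [-0.4, -10.7, 102.5]]
tcp jig [ 124.62796699 -264.62406358] 0.2828729906688953 [-0.41540172 -0.34769664 -1.04041747] [ 0.02089134 -0.06227405 -0.04117481] 18.3
tube bed 290 ((-67.44271087646484, 203.19979858398438), (53.14464569091797, 545.38525390625), 17.38134002685547)
[ 0.6913145  -0.20286978  0.28345175] [  1.52824544   1.7792661  262.45068839] 0.017931716475999337
```

Lower the screwdriver to where it lay, release and rise clear.

```bash
python3 -m jog '[{"claw":5,"dx":1,"dy":2,"dz":41,"spin":0},{"claw":5,"dx":1,"dy":2,"dz":82,"spin":0},{"claw":5,"dx":1,"dy":2,"dz":123,"spin":0},{"claw":5,"dx":1,"dy":2,"dz":163,"spin":0},{"claw":5,"dx":1,"dy":2,"dz":200,"spin":0},{"claw":5,"dx":1,"dy":2,"dz":230,"spin":0},{"claw":5,"dx":1,"dy":2,"dz":250,"spin":0},{"claw":5,"dx":1,"dy":2,"dz":259,"spin":0},{"claw":5,"dx":1,"dy":2,"dz":262,"spin":0},{"claw":5,"dx":1,"dy":2,"dz":262,"spin":0},{"claw":60,"dx":1,"dy":2,"dz":262,"spin":0},{"claw":60,"dx":1,"dy":2,"dz":262,"spin":0},{"claw":60,"dx":1,"dy":2,"dz":262,"spin":0},{"claw":60,"dx":1,"dy":2,"dz":262,"spin":0},{"claw":60,"dx":1,"dy":2,"dz":240,"spin":0},{"claw":60,"dx":1,"dy":2,"dz":200,"spin":0},{"claw":60,"dx":1,"dy":2,"dz":160,"spin":0},{"claw":60,"dx":1,"dy":2,"dz":120,"spin":0},{"claw":60,"dx":1,"dy":2,"dz":80,"spin":0},{"claw":60,"dx":1,"dy":2,"dz":80,"spin":0}]' 60
sed -i 's/m\[:,240:\]=0/m[:,240:]=0/; s/(20,120,60)/(22,150,60)/' q.py
python3 - <<'E'
from h import *
t=get_image("top");hsv=cv2.cvtColor(t["frame"],cv2.COLOR_RGB2HSV)
yaw=-.171;Rj=np.array([[np.cos(yaw),-np.sin(yaw)],[np.sin(yaw),np.cos(yaw)]]);org=np.array([.61345,.07931])
def rep(n,m,box,f=lambda p:p):
    x0,x1,y0,y1=box;k=np.zeros_like(m);k[y0:y1,x0:x1]=m[y0:y1,x0:x1]
    N,l,st,c=cv2.connectedComponentsWithStats(k)
    for i in range(1,N):
        if st[i,4]>60:
            v,u=np.nonzero(l==i);p=world(t,np.c_[u,v],None);print(n,c[i],st[i,4],cv2.minAreaRect((f(p[:,:2])*1000).astype(np.float32)),np.median(p[:,2]))
y=cv2.inRange(hsv,(20,120,100),(35,255,255))
rep("tube",y,(135,192,105,150),lambda p:(p-org)@Rj-[0,.063]);rep("others",y,(245,330,110,210))
r=cv2.inRange(hsv,(0,140,60),(8,255,255))|cv2.inRange(hsv,(172,140,60),(180,255,255))
rep("grip",r,(160,235,105,160),lambda p:(p-org)@Rj)
print("jar",world(t,[(357,173)]))
E
```

```text
time: 20.02
position: [0.6986, -0.2041, 0.2153]
tool_rot: [2.593, 1.752, 0.017]
ft_force: [0.8, 0.3, 1.4]
grip_width: 0.682
grip_force: 0.0
tube [156.81690141 121.61971831] 284 ((-91.89173889160156, -171.7535858154297), (492.6661376953125, 66.66032409667969), 61.995391845703125) 0.03656481949950985
others [305.70754717 128.05660377] 106 ((543.5525512695312, -256.9106750488281), (31.164419174194336, 148.96311950683594), 76.03977966308594) 0.024717485728833255
grip [181.94776119 129.97761194] 134 ((-130.46771240234375, -151.82565307617188), (380.1567077636719, 41.132816314697266), 49.96746826171875) 0.0902557843643147
jar [[ 0.46560346 -0.3959995   0.10246912]]
```

Run:
```python
from h import *
t=get_image("top");hsv=cv2.cvtColor(t["frame"],cv2.COLOR_RGB2HSV)
yaw=-.171;Rj=np.array([[np.cos(yaw),-np.sin(yaw)],[np.sin(yaw),np.cos(yaw)]]);org=np.array([.61345,.07931])
m=cv2.inRange(hsv,(20,120,60),(35,255,255));k=np.zeros_like(m);k[105:150,135:192]=m[105:150,135:192]
v,u=np.nonzero(k);p=((world(t,np.c_[u,v],.037)[:,:2]-org)@Rj-[0,.063])*1000
p=p[(abs(p[:,0])<20)&(abs(p[:,1])<75)];print(len(p),cv2.minAreaRect(p.astype(np.float32)))
```

```text
281 ((-0.6954336166381836, -3.876201629638672), (22.327787399291992, 118.56263732910156), 0.22958743572235107)
```

The tube is at (−0.7, −3.9) mm in the bed and flat, the lock is at its stop, and the gripper is empty and clear. Handing in.

```bash
python3 -c "
from bench import *
print(close_job())"
```

```text
the job is handed in; nothing more can be done
None
```

The job is handed in with no verdict shown: by my measurements the middle tube lies flat in the bed within tolerance and the lock is at its end stop, pushed by its red grip with the bench screwdriver because the moves cannot tilt the tool; the screwdriver is back in its place, and I never touched the other tubes or the jar.

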